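# Lower the tilted circuit-board stand flat

### The job

The circuit board is propped up at a soldering angle on its ratchet stand. With the fingertips, press down the red release bar to free the pawl and, keeping it pressed, gently push the frame down past the ratchet teeth until it lies flat on its two rubber rests; then let go so that the pawl springs back into the lowest notch, and move clear. Keep off the circuit board, do not force, slam or lift the frame, and leave the other things on the bench where they stand.

Things in the scene. Friction and masses are not known exactly. Their poses are not given: they have to be found in the camera images.
- board_stand: Ratchet stand for a circuit board: grey base plate 260 x 230 mm, top 12 mm high, fixed to the bench. Origin: centre of its underside, on the bench. x runs from the frame's hinge (x = -100 mm) to the frame's free edge, z up, y to the side of the red lever and the toothed steel quadrant (y = 92 to 98 mm, outer radius 83 mm about the hinge, 7 teeth, one every 8 degrees).
- frame_hinge (a point): A point on the hinge line of the frame, in the middle of the stand's width: 78 mm above the bench, x = -100 mm, y = 0 of the stand. The hinge line runs along the stand's y axis.
- tilt_frame (a joint): Tilt of the aluminium frame (210 mm from hinge to free edge, 180 mm wide, 14 mm thick), rad: 0 = flat on the rests (end stop), positive = free edge up; starts at 0.42 to 0.82, at most 1.0. Stiff friction hinge: with the pawl free it stays where it is left and takes 4 to 8 N down at the bar. With the pawl in, it can rise but sinks only to the next tooth (8 degrees at most).
- frame_edge (a point): Middle of the upper face of the frame's free end rail: 203 mm from the hinge line along the frame, 7 mm above its mid-plane.
- pawl (a joint): Angle of the red pawl lever on the frame, rad: 0 = in a notch, grows as its bar is pressed down; above 0.14 clear of the teeth; 0.18 = stop. At the start it may rest on the back of a tooth (up to 0.14). Spring: 1.7 N at the bar at first, 4.8 N fully pressed; let go, it springs back, to 0 if the frame is flat. Pivot: 79 mm from the hinge along the frame, 40 mm below its mid-plane.
- finger_bar (a point): Centre of the red release bar, round, 16 mm thick, 44 mm long along the stand's y, beyond the frame's corner at y = 122 mm of the stand; press it from above. At pawl 0 it lies 222 mm from the hinge along the frame, 12 mm above its mid-plane. Fully pressed it sinks 26 mm square to the frame and moves 7 mm outwards: with the frame flat its centre is then 64 mm above the bench.
- circuit_board: The green circuit board, 142 x 146 mm, with soldered parts up to 16 mm high, clamped in the frame: not to be touched. Same frame as the tilting frame: origin on the hinge line, x along the frame.
- solder_spool: Black-flanged spool of grey solder standing on its end, 54 mm across, 52 mm high; leave it. Origin: centre of its underside.
- battery: Small blue and black block battery standing upright, 17 x 26 x 49 mm; leave it. Origin: centre of its underside.
- flux_bottle: Amber bottle with black cap, 34 mm across, 85 mm high; leave it. Origin: centre of its underside.
- multimeter: Red multimeter lying on its back, 160 x 80 x 46 mm; leave it. Origin: centre of its underside.
- screwdriver: Yellow-handled screwdriver, 170 mm long, lying beside the stand; leave it.
- breadboard: White plug-in breadboard, 83 x 55 x 9 mm; leave it. Origin: centre of its underside.
- parts_cup: Small round steel bowl, 60 mm across, 35 mm high; leave it. Origin: centre of its underside.
- frame_rest (a point): Top of one of the two rubber-tipped steel posts that the flat frame lies on: 71 mm above the bench, at x = 103 mm, y = 55 mm of the stand; the other is at y = -55 mm.

How it is judged (in metres and radians):
On the way, in this order (a step that is already met when the one before it is completed fails the run):
1. the red bar is pressed until the pawl is clear of the teeth, the frame still up (value of joint pawl above 0.14 rad and value of joint tilt_frame above 0.25 rad and contact force between the fingers and pawl above 1 N), for 0.05 s.
2. the frame is pushed down flat with the pawl still held clear (value of joint pawl above 0.12 rad and value of joint tilt_frame below 0.03 rad), for 0.05 s.
At the end, for the whole second after the job is handed in: The frame lies flat on its rests (tilt under 0.03 rad), at rest, and the pawl has sprung back into the lowest notch (pawl lever under 0.04 rad) (value of joint tilt_frame below 0.03 rad and value of joint pawl below 0.04 rad and velocity of joint tilt_frame below 0.05 rad/s); the robot touches nothing.
It fails at once if the circuit board is touched (contact force between any of the fingers, the arm and circuit_board above 0.5 N).
It fails at once if the frame or its lever is forced (over 60 N) (contact force between any of the fingers, the arm and tilt_frame above 60 N).
It fails at once if the frame is slammed down (faster than 1.5 rad/s) (velocity of joint tilt_frame below -1.5 rad/s).
It fails at once if the frame is lifted higher (tilt over 0.92 rad) (value of joint tilt_frame above 0.92 rad).
It fails at once if another thing on the bench is moved more than 20 mm (distance of any of solder_spool, battery, flux_bottle, multimeter, screwdriver, breadboard, parts_cup from where it was at the start of the episode above 0.02 m).
It also fails if it takes over 35 s, if anything falls off the work surface, if the arm or the gripper's body presses on something with over 40 N, if the wrist force passes 120 N, or if a joint passes its speed limit or range.

### The arm

A 6-joint arm with a two-finger parallel gripper is mounted at the origin on the work surface. World frame = base frame: x ahead of the robot, y to its left, z up, the work surface at z = 0. Lengths are in m, angles in degrees, forces in N, time in s.
With the tool pointing down it reaches from about 0.375 to 0.9 m from the base axis. Payload 3.1 kg.
Tool frame: the origin (TCP) lies at the very end of the fingers, on their centre line; the grasp point (between the pads) lies 19 mm behind it; z points along the fingers, x is the direction in which the jaws open and shut, and the axes are right-handed (so a half turn about z gives the same grasp; the last joint's range is limited). The gripper opens to 87 mm and grips with 3 to 60 N. Pads are 19 mm wide; open, the fingers measure 117 mm over their backs; the gripper's body (75 mm by 190 mm) begins 51 mm behind the grasp point.
Start: joints at [-86.259, 30.224, 82.088, -0, 67.689, -10.227], TCP at [0.151, -0.606, 0.223] pointing down, gripper open.
Joint ranges: [-176.69, 176.69], [-43.24, 126.21], [12.49, 139.97], [-82, 262], [0, 151.66], [-163.58, 163.58]. Speed limits (degrees/s): [159.86, 159.86, 180, 180, 180, 180].

### API

Orientations are given as a 3x3 rotation matrix whose columns are the frame's x, y, z axes.
In Python, from rig import read_state, capture, bot gives the robot as it stands.
- The arm moves only by the shell command python3 -m crank 'ROWS' [OPENING]. ROWS is JSON, a list of rows, each a list of 2 entries, a list of its own where there are three numbers: the shift along the tool's x, y, z in cm, then the turn, a rotation vector about the tool's x, y, z in rad. In form: [[[dx, dy, dz], [wx, wy, wz]], ...]. A call has 1 to 12 rows; each row shifts and turns the commanded pose from where the row before left it, along the tool's axes as they then stand; what a row does not reach is not made up. A row lasts 1/10 s, in which the tool goes at most 50 mm and 8.59 degrees, less where a joint would pass 70% of its speed; a pose out of reach is approached as far as the arm can. A call with a gripper value outside its range is refused whole. OPENING is the closure, from -1 (fully open) to 1 (shut), set as the call begins (- or left out, the last holds). The fingers move at their own pace and stop on an object; the grip force is fixed at half the most. Time passes only in rows, so rows that do not move let the fingers close. It gives the time, the measured TCP pose, the force and the opening at its end, in the units of the state.
- read_state(): the state, without advancing time (a new reading comes with each control period).
- capture(name): name is "side" or "top" or "wrist"; returns a dict with "pixels" (480x640x3 uint8, red, green, blue), "camera_matrix" (3x3 intrinsics, pixels), "R" (3x3) and "t" (3): a world point X has camera coordinates R X + t. Camera axes: x right, y down, z forward; pixel columns grow to the right and rows downward; lengths in m; the calibration is good to about 2 mm. A picture is of the moment at which its call begins. There is no depth.
- bot.hand_in(): hands the job in, once; it reports no verdict.
The state is a dict: "time_s": time; "joint_positions": joint angles; "qvel": joint speeds; "tau": joint torques, N m; "position": TCP position; "tcp_rot": TCP orientation; "force": force on the tool from outside, world axes, zero at the start; "moment": the same for the moment, N m; "opening": opening from 0.0 (shut) to 1.0 (fully open).
Only numpy, scipy, OpenCV 4.12 (cv2) and the standard library are available. Lean on these libraries where they do the work, as an engineer would, in place of code of your own. Each camera call takes 0.05 s, during which the arm holds its last target.

## Working session

There is one attempt and no reset: what is moved stays moved. The work goes in short steps, Python scripts to look and compute and a shell command to move; the robot and the scene stay as the last step left them, time stands still between calls to the robot, and variables do not carry over. Pictures are saved under pics/ and viewed, and the job is handed in when it is done.

```bash
mkdir -p pics; ls; python3 - <<'E'
from rig import read_state, capture, bot
import cv2
s=read_state();print(s['time_s'],s['position'],s['tcp_rot'],s['force'],s['opening'])
for n in ['side','top','wrist']:
    c=capture(n);cv2.imwrite(f'pics/{n}0.png',c['pixels'][:,:,::-1]);print(n,c['camera_matrix'],c['R'],c['t'])
E
```

```text
pics
0.0 [ 0.15085159 -0.6057771   0.22158838] [[ 2.41398710e-01 -9.70426011e-01 -1.39092725e-04]
 [-9.70423741e-01 -2.41398451e-01  2.13338982e-03]
 [-2.10387375e-03 -3.80018669e-04 -9.99997715e-01]] [-0.25361437 -0.69554062  0.05924028] 0.999934579817898
side [[484.65990443   0.         324.22644943]
 [  0.         484.65990443 233.76023805]
 [  0.           0.           1.        ]] [[-0.98671259 -0.16205873  0.01162867]
 [-0.13236725  0.76030011 -0.63594234]
 [ 0.09421873 -0.62903157 -0.77164896]] [0.58492901 0.1178398  1.01270089]
top [[447.86293797   0.         319.87831081]
 [  0.         447.86293797 237.14365971]
 [  0.           0.           1.        ]] [[ 0.01749166 -0.99921089  0.03566   ]
 [-0.9950636  -0.02088144 -0.09701753]
 [ 0.0976856  -0.03378697 -0.99464364]] [-0.00647768  0.58492329  0.91050915]
wrist [[359.9879538    0.         318.13877467]
 [  0.         359.9879538  239.46189439]
 [  0.           0.           1.        ]] [[ 0.24172433 -0.97034321 -0.00184705]
 [-0.94014373 -0.23467163  0.24710119]
 [-0.24020641 -0.05799388 -0.96898792]] [-0.62386996 -0.03163144  0.38967977]
```

View pics/side0.png

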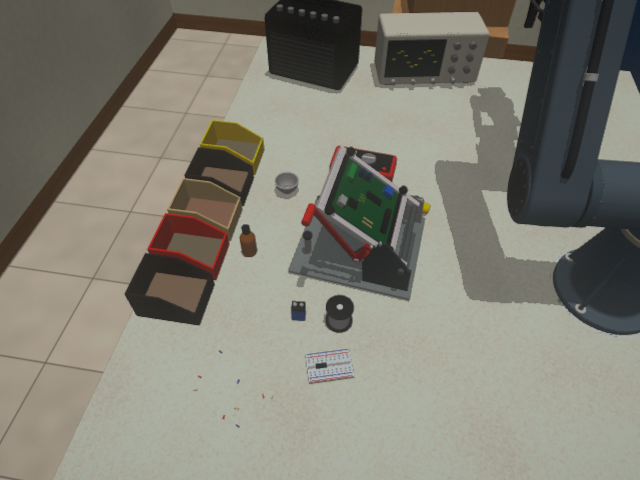

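View pics/top0.png

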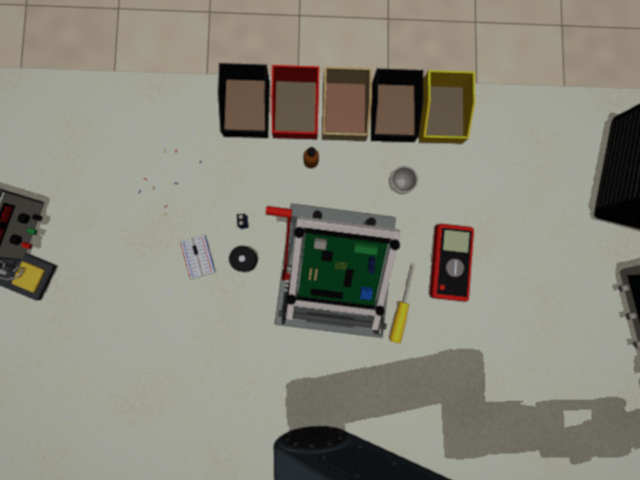

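The side view shows the frame up, with its hinge nearer the robot and the red bar at about (308,214). In the top view the bar is at about (278,211). I'll enlarge both.

```bash
python3 - <<'E'
import cv2
a=cv2.imread('pics/top0.png')[190:345,220:420];cv2.imwrite('pics/top0c.png',cv2.resize(a,None,fx=3.9,fy=3.9,interpolation=cv2.INTER_CUBIC))
a=cv2.imread('pics/side0.png')[140:305,280:440];cv2.imwrite('pics/side0c.png',cv2.resize(a,None,fx=3.6,fy=3.6,interpolation=cv2.INTER_CUBIC))
E
```

```text
(no output)
```

View pics/top0c.png

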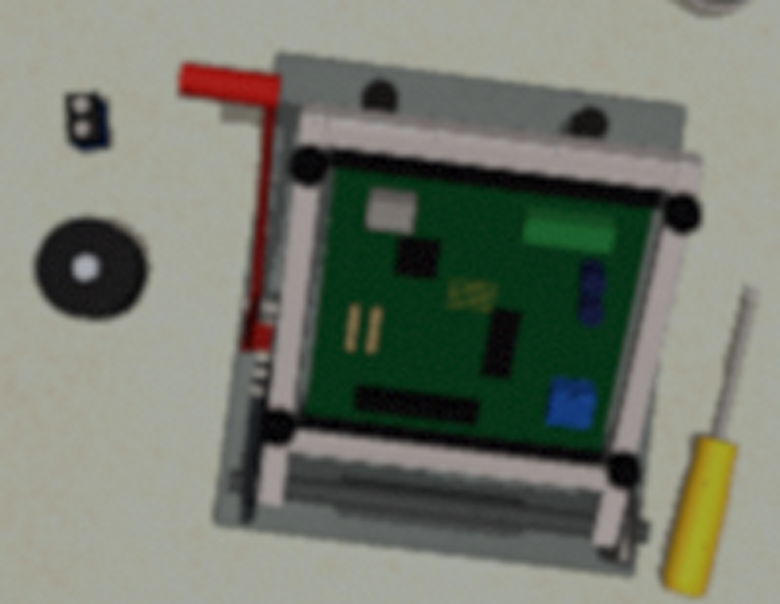

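View pics/side0c.png

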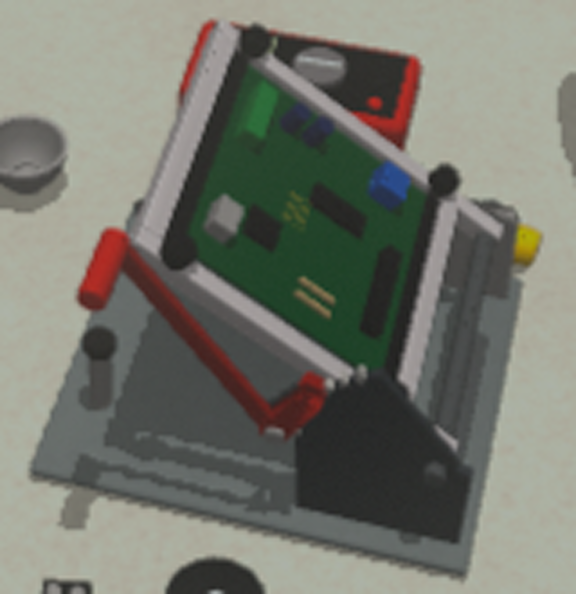

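```bash
cat > fit.py <<'E'
import numpy as np
from scipy.optimize import least_squares
cams={'side':(np.array([[484.65990443,0,324.22644943],[0,484.65990443,233.76023805],[0,0,1]]),np.array([[-0.98671259,-0.16205873,0.01162867],[-0.13236725,0.76030011,-0.63594234],[0.09421873,-0.62903157,-0.77164896]]),np.array([0.58492901,0.1178398,1.01270089])),
'top':(np.array([[447.86293797,0,319.87831081],[0,447.86293797,237.14365971],[0,0,1]]),np.array([[0.01749166,-0.99921089,0.03566],[-0.9950636,-0.02088144,-0.09701753],[0.0976856,-0.03378697,-0.99464364]]),np.array([-0.00647768,0.58492329,0.91050915]))}
def proj(c,X):
    K,R,t=cams[c];p=K@(R@X+t);return p[:2]/p[2]
def S2W(p,X):
    c,s=np.cos(p[2]),np.sin(p[2]);return np.array([p[0]+c*X[0]-s*X[1],p[1]+s*X[0]+c*X[1],X[2]])
def F(th,r,h,y): # frame pt to stand
    return np.array([-.1+r*np.cos(th)-h*np.sin(th),y,.078+r*np.sin(th)+h*np.cos(th)])
def barrh(pw):
    # rotate about pivot (79,-40) downwards by pw
    d=np.array([.222-.079,.012+.040]);c,s=np.cos(-pw),np.sin(-pw)
    return np.array([.079,-.04])+np.array([c*d[0]-s*d[1],s*d[0]+c*d[1]])
def bar(p,th,pw,y=.122):
    r,h=barrh(pw);return S2W(p,F(th,r,h,y))
if __name__=='__main__':
    print(barrh(.18))
    t=lambda u,v:np.array([220+u/3.9,190+v/3.9]); s=lambda u,v:np.array([280+u/3.6,140+v/3.6])
    B=[(130,115),(130,-115),(-130,-115),(-130,115)]
    base=lambda i:lambda q:S2W(q,np.array([B[i][0]/1e3,B[i][1]/1e3,.012]))
    fr=lambda y:lambda q:S2W(q,F(q[3],.210,.007,y))
    obs=[('top',t(280,52),base(0)),('top',t(686,106),base(1)),('top',t(632,575),base(2)),('top',t(215,523),base(3)),
     ('side',s(30,472),base(0)),('side',s(465,577),base(3)),('side',s(521,283),base(2)),
     ('top',t(303,107),fr(.09)),('top',t(702,155),fr(-.09)),('side',s(132,235),fr(.09)),('side',s(212,20),fr(-.09)),
     ('top',t(230,85),lambda q:bar(q,q[3],q[4])),('side',s(101,268),lambda q:bar(q,q[3],q[4]))]
    f=lambda q:np.concatenate([proj(c,X(q))-uv for c,uv,X in obs])
    r=least_squares(f,[.5,0,0,.6,.05],loss='soft_l1')
    print(r.x);print(f(r.x).reshape(-1,2).round(1))
    for pw in (0,r.x[4],.18): print(pw,bar(r.x,r.x[3],pw),bar(r.x,0,pw))
    print('ends',bar(r.x,r.x[3],r.x[4],.1),bar(r.x,r.x[3],r.x[4],.144))
E
python3 fit.py
```

```text
[ 0.22899919 -0.01444136]
[ 0.51878671 -0.03138241 -0.10840446  0.56077244 -0.02679848]
[[-1.4 -1.1]
 [ 0.3 -1.1]
 [ 0.8  0.4]
 [-1.2  0.1]
 [-1.  -1.7]
 [ 0.4 -1.9]
 [ 0.7 -2. ]
 [-0.4 -0.2]
 [ 0.2  0.9]
 [-0.7  2.1]
 [ 1.4 -0. ]
 [-0.2 -0.5]
 [ 0.6  0.3]]
0 [0.61312448 0.08107108 0.20623072] [0.65327002 0.076702   0.09      ]
-0.026798483572351952 [0.60989219 0.08142285 0.20869144] [0.65183381 0.0768583  0.09381305]
0.18 [0.63299694 0.07890834 0.18756146] [0.66022813 0.07594474 0.06355864]
ends [0.60751196 0.05955199 0.20869144] [0.61227242 0.10329371 0.20869144]
```

The fit gives a consistent stand pose: residuals about 2 px, yaw −6.2°, tilt 0.56 (about 4 × 8°), pawl about 0. First I'll rise, close the fingers and turn so that tool x lies along stand x.

```bash
python3 -m crank '[[[0,0,-1],[0,0,-0.1354]],[[0,0,-1],[0,0,-0.1354]],[[0,0,-1],[0,0,-0.1354]],[[0,0,-1],[0,0,-0.1354]],[[0,0,-1],[0,0,-0.1354]],[[0,0,-1],[0,0,-0.1354]],[[0,0,-1],[0,0,-0.1354]],[[0,0,-1],[0,0,-0.1354]],[[0,0,-1],[0,0,-0.1354]]]' 1
cat > d.py <<'E'
import sys,numpy as np
from rig import read_state
s=read_state();R=np.array(s['tcp_rot']);p=np.array(s['position'])
print(s['time_s'],p.round(4),'F',np.round(s['force'],1),'yaw',np.degrees(np.arctan2(R[1,0],R[0,0])).round(2),R[:,2].round(3),s['opening'])
for a in sys.argv[1:]:
    t=np.array([float(v) for v in a.split(',')]);print(a,'tool cm',(R.T@(t-p)*100).round(2))
E
python3 d.py .62,.080,.27
```

```text
time_s: 1.05
position: [0.1509, -0.6061, 0.3125]
tcp_rot: [[0.995, -0.103, -0.0], [-0.103, -0.995, 0.001], [-0.0, -0.001, -1.0]]
force: [0.1, -0.4, -0.7]
opening: 0.262
1.05 [ 0.1509 -0.6061  0.3125] F [ 0.1 -0.4 -0.7] yaw -5.89 [-0.     0.001 -1.   ] 0.2623649815714899
.62,.080,.27 tool cm [ 39.62 -73.06   4.32]
```

```bash
python3 -m crank '[[[2,-3.6,0],[0,0,0]],[[2,-3.6,0],[0,0,0]],[[2,-3.6,0],[0,0,0]],[[2,-3.6,0],[0,0,0]],[[2,-3.6,0],[0,0,0]],[[2,-3.6,0],[0,0,0]],[[2,-3.6,0],[0,0,0]],[[2,-3.6,0],[0,0,0]],[[2,-3.6,0],[0,0,0]],[[2,-3.6,0],[0,0,0]]]'
python3 d.py .62,.080,.27
```

```text
time_s: 2.05
position: [0.3892, -0.2686, 0.3124]
tcp_rot: [[0.994, -0.108, -0.0], [-0.108, -0.994, 0.0], [-0.0, -0.0, -1.0]]
force: [1.2, 0.2, -1.2]
opening: 0.004
2.05 [ 0.3892 -0.2686  0.3124] F [ 1.2  0.2 -1.2] yaw -6.23 [-0.  0. -1.] 0.0038417467308018744
.62,.080,.27 tool cm [ 19.16 -37.16   4.25]
```

```bash
python3 -m crank '[[[2,-3.6,0],[0,0,0]],[[2,-3.6,0],[0,0,0]],[[2,-3.6,0],[0,0,0]],[[2,-3.6,0],[0,0,0]],[[2,-3.6,0],[0,0,0]],[[2,-3.6,0],[0,0,0]],[[2,-3.6,0],[0,0,0]],[[2,-3.6,0],[0,0,0]],[[2,-3.6,0],[0,0,0]],[[1,-2,0],[0,0,0]],[[0,0,2],[0,0,0]],[[0,0,0],[0,0,0]]]'
python3 d.py .62,.080,.27; python3 - <<'E'
from rig import capture
import cv2
for n,y0,y1,x0,x1 in [('side',100,270,240,440),('top',130,280,200,400),('wrist',0,480,0,640)]:
    a=capture(n)['pixels'][y0:y1,x0:x1,::-1];cv2.imwrite(f'pics/{n}1.png',a if n=='wrist' else cv2.resize(a,None,fx=3.5,fy=3.5,interpolation=cv2.INTER_CUBIC))
E
```

```text
time_s: 3.25
position: [0.613, 0.0522, 0.2895]
tcp_rot: [[0.994, -0.107, -0.007], [-0.107, -0.994, 0.0], [-0.007, 0.0, -1.0]]
force: [-0.5, -0.5, -0.5]
opening: 0.009
3.25 [0.613  0.0522 0.2895] F [-0.5 -0.5 -0.5] yaw -6.12 [-0.007  0.    -1.   ] 0.008604068547848353
.62,.080,.27 tool cm [ 0.42 -2.84  1.95]
```

View pics/side1.png

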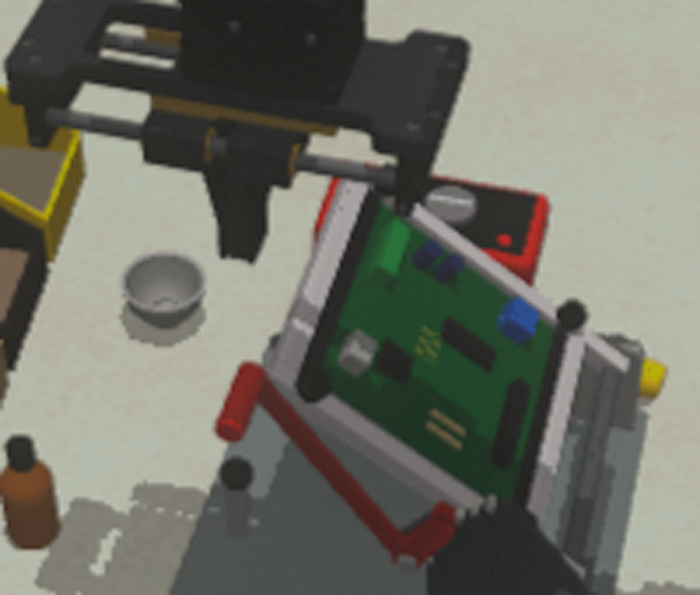

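View pics/wrist1.png

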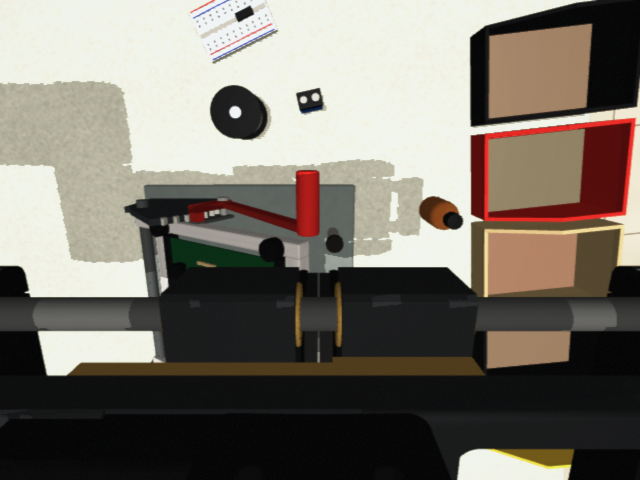

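View pics/top1.png

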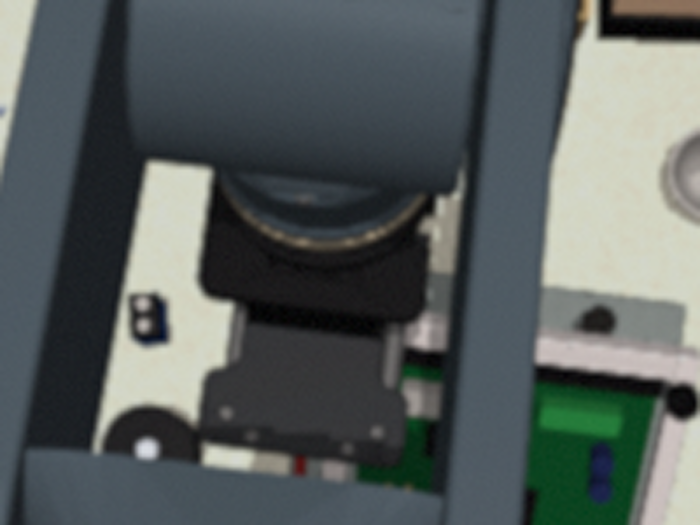

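Side view: the bar is unmoved (px about (309,215)), with the tip above and clear of it. The wrist view shows the bar at about (308,203), in line with the fingers. I'll go above the bar.

```bash
python3 -m crank '[[[0.2,-1,0.5],[0,0,0]],[[0.2,-1,0.5],[0,0,0]],[[0,-0.9,0.5],[0,0,0]],[[0,0,0.5],[0,0,0]],[[0,0,1],[0,0,0]],[[0,0,1],[0,0,0]],[[0,0,0],[0,0,0]],[[0,0,0],[0,0,0]]]'
python3 d.py .62,.080,.235; python3 - <<'E'
from rig import capture
import cv2, numpy as np
from fit import *
q=[ 0.51878671,-0.03138241,-0.10840446,0.56077244,0]
w=capture('wrist');cams['wrist']=(w['camera_matrix'],w['R'],w['t'])
cv2.imwrite('pics/wrist2.png',w['pixels'][:,:,::-1])
a=capture('side')['pixels'][100:270,240:440,::-1];cv2.imwrite(f'pics/side2.png',cv2.resize(a,None,fx=3.5,fy=3.5,interpolation=cv2.INTER_CUBIC))
for y in(.1,.122,.144):print(proj('wrist',bar(q,q[3],0,y)))
E
```

```text
time_s: 4.2
position: [0.6217, 0.0793, 0.252]
tcp_rot: [[0.994, -0.109, -0.001], [-0.109, -0.994, 0.0], [-0.001, 0.0, -1.0]]
force: [0.1, 0.3, 0.0]
opening: 0.008
4.2 [0.6217 0.0793 0.252 ] F [0.1 0.3 0. ] yaw -6.23 [-0.001  0.    -1.   ] 0.0079429298341345
.62,.080,.235 tool cm [-0.17 -0.05  1.7 ]
[306.50611645 293.71176895]
[306.21341135 259.88298432]
[305.90573498 224.3239257 ]
```

View pics/wrist2.png

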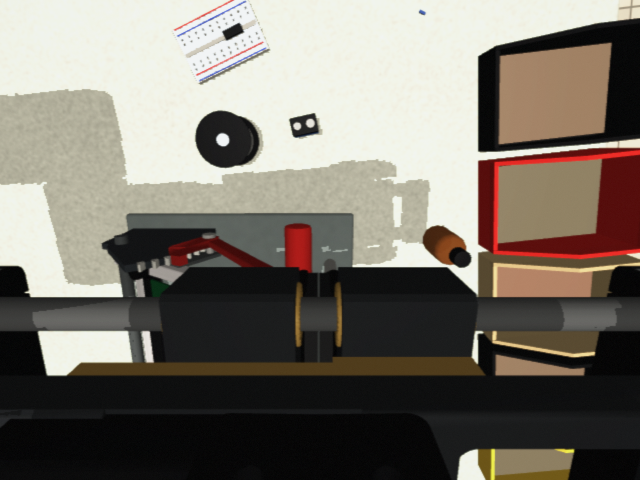

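View pics/side2.png

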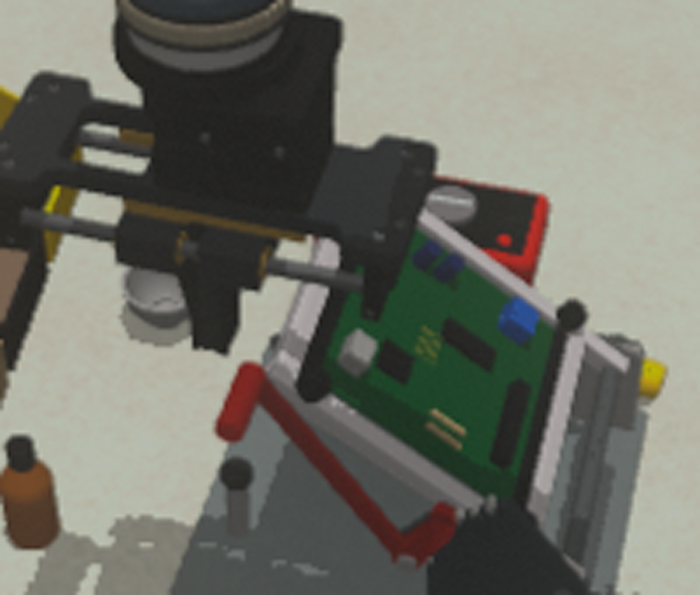

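```bash
python3 -m crank '[[[-0.4,-0.1,1],[0,0,0]],[[-0.4,0,1],[0,0,0]],[[-0.1,0,0.8],[0,0,0]],[[0,0,0],[0,0,0]],[[0,0,0],[0,0,0]]]'
python3 d.py ; python3 - <<'E'
from fit import *
for th in (.57,.5,.45,.4,.35,.3,.25,.2,.15,.1,.05,0):
    r,h=barrh(.18);print(th,((F(th,r,h,0)+[0.1,0,.008])*1000).round(1)[[0,2]])
r,h=barrh(0);print(((F(.57,r,h,0)+[0.1,0,.008])*1000).round(1)[[0,2]])
E
```

```text
time_s: 4.8
position: [0.6129, 0.0816, 0.2241]
tcp_rot: [[0.994, -0.108, -0.001], [-0.108, -0.994, 0.0], [-0.001, 0.0, -1.0]]
force: [0.3, -0.4, -0.0]
opening: 0.007
4.8 [0.6129 0.0816 0.2241] F [ 0.3 -0.4 -0. ] yaw -6.21 [-0.001  0.    -1.   ] 0.007044130831278791
0.57 [200.6 197.4]
0.5 [207.9 183.1]
0.45 [212.5 172.6]
0.4 [216.5 161.9]
0.35 [220.1 151. ]
0.3 [223.  139.9]
0.25 [225.5 128.7]
0.2 [227.3 117.3]
0.15 [228.6 105.9]
0.1 [229.3  94.5]
0.05 [229.4  83. ]
0 [229.   71.6]
[180.4 215.9]
```

```bash
python3 -m crank '[[[0,0,0.3],[0,0,0]],[[0,0,0.3],[0,0,0]],[[0,0,0.2],[0,0,0]],[[0.2,0,0.3],[0,0,0]],[[0,0,0],[0,0,0]]]'
python3 d.py; python3 -m crank '[[[0.3,0,0.3],[0,0,0]],[[0.3,0,0.3],[0,0,0]],[[0,0,0],[0,0,0]]]'
python3 d.py
```

```text
time_s: 5.3
position: [0.6183, 0.081, 0.2156]
tcp_rot: [[0.994, -0.108, 0.008], [-0.108, -0.994, -0.0], [0.008, -0.0, -1.0]]
force: [2.9, -0.3, 6.9]
opening: 0.002
5.3 [0.6183 0.081  0.2156] F [ 2.9 -0.3  6.9] yaw -6.23 [ 0.008 -0.    -1.   ] 0.0018019275306540145
time_s: 5.6
position: [0.6251, 0.0803, 0.2102]
tcp_rot: [[0.994, -0.108, 0.01], [-0.108, -0.994, -0.0], [0.01, -0.001, -1.0]]
force: [2.2, -0.3, 7.7]
opening: 0.006
5.6 [0.6251 0.0803 0.2102] F [ 2.2 -0.3  7.7] yaw -6.23 [ 0.01 -0.   -1.  ] 0.005517260814447983
```

```bash
python3 - <<'E'
from rig import capture
import cv2, numpy as np
a=capture('side')['pixels'][140:270,260:420,::-1];cv2.imwrite(f'pics/side3.png',cv2.resize(a,None,fx=4.5,fy=4.5,interpolation=cv2.INTER_CUBIC))
E
```

```text
(no output)
```

View pics/side3.png

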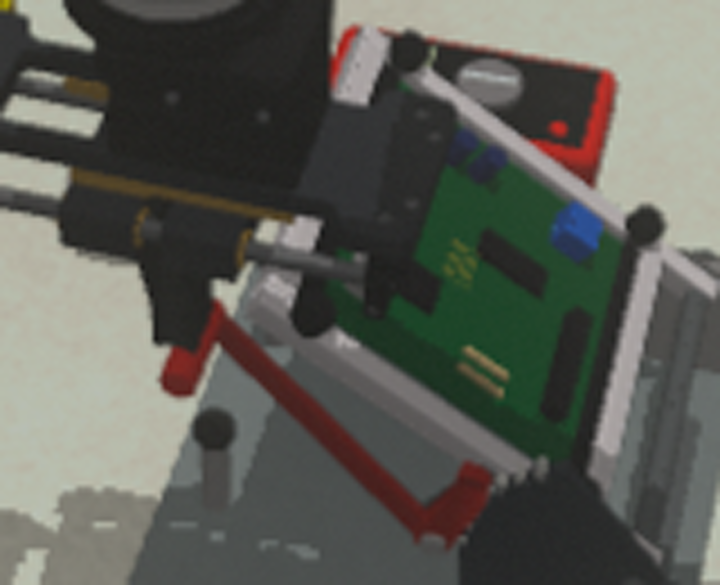

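The fingertips are on the middle of the bar. I'll press on to the stop.

```bash
python3 -m crank '[[[0.2,0,0.3],[0,0,0]],[[0.2,0,0.3],[0,0,0]],[[0,0,0],[0,0,0]]]'
python3 d.py; python3 -m crank '[[[0.2,0,0.3],[0,0,0]],[[0.2,0,0.3],[0,0,0]],[[0,0,0],[0,0,0]]]'
python3 d.py;  python3 - <<'E'
from rig import capture
import cv2, numpy as np
a=capture('side')['pixels'][140:270,260:420,::-1];cv2.imwrite(f'pics/side4.png',cv2.resize(a,None,fx=4.5,fy=4.5,interpolation=cv2.INTER_CUBIC))
E
```

```text
time_s: 5.95
position: [0.6302, 0.0798, 0.205]
tcp_rot: [[0.994, -0.108, 0.013], [-0.108, -0.994, -0.001], [0.013, -0.001, -1.0]]
force: [4.4, -0.1, 9.8]
opening: 0.004
5.95 [0.6302 0.0798 0.205 ] F [ 4.4 -0.1  9.8] yaw -6.23 [ 0.013 -0.001 -1.   ] 0.0037475262424575056
time_s: 6.25
position: [0.6342, 0.0793, 0.199]
tcp_rot: [[0.994, -0.109, 0.013], [-0.109, -0.994, -0.001], [0.013, -0.001, -1.0]]
force: [4.5, 0.3, 9.2]
opening: 0.008
6.25 [0.6342 0.0793 0.199 ] F [4.5 0.3 9.2] yaw -6.23 [ 0.013 -0.001 -1.   ] 0.0083229513843222
```

View pics/side4.png

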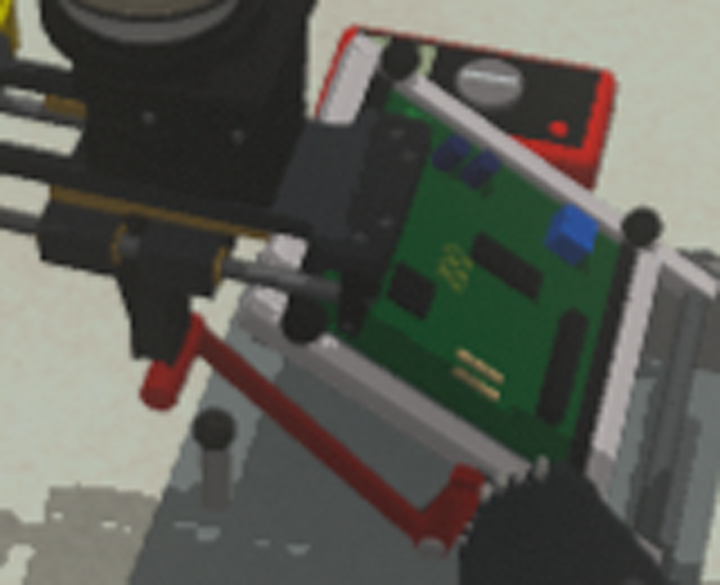

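The frame has sunk by about 0.03 rad. The reaction on the tool (+x) shows friction dragging the bar inwards, which works against the pawl. I'll tilt the tool so it pushes square to the frame and lead it outwards.

```bash
python3 -m crank '[[[0.3,0,0],[0,0.12,0]],[[0.3,0,0],[0,0.12,0]],[[0.2,0,0],[0,0.12,0]],[[0,0,0],[0,0,0]]]'
python3 d.py;  python3 - <<'E'
from rig import capture
import cv2, numpy as np
a=capture('side')['pixels'][140:270,260:420,::-1];cv2.imwrite(f'pics/side5.png',cv2.resize(a,None,fx=4.5,fy=4.5,interpolation=cv2.INTER_CUBIC))
E
```

```text
time_s: 6.7
position: [0.6352, 0.0793, 0.1975]
tcp_rot: [[0.929, -0.107, 0.354], [-0.1, -0.994, -0.038], [0.356, 0.0, -0.935]]
force: [-1.1, -0.7, 3.5]
opening: 0.007
6.7 [0.6352 0.0793 0.1975] F [-1.1 -0.7  3.5] yaw -6.15 [ 0.354 -0.038 -0.935] 0.006937991846611082
```

View pics/side5.png

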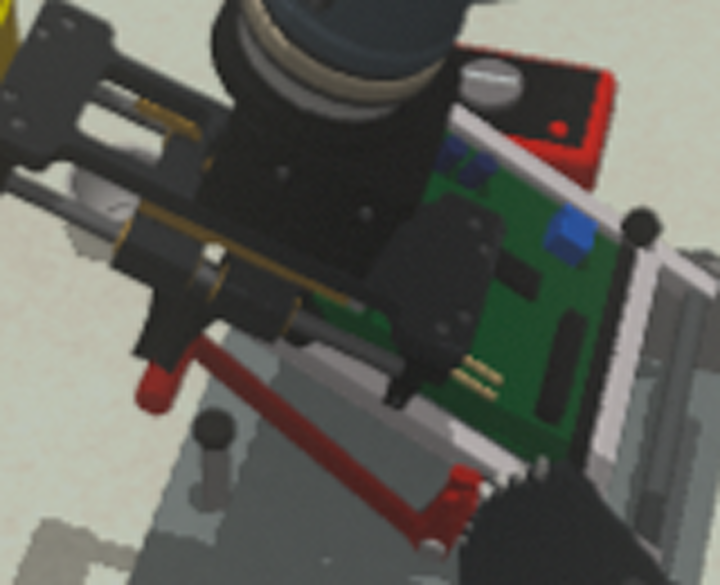

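```bash
python3 -m crank '[[[0,0,0.3],[0,0,0]],[[0,0,0.2],[0,0,0]],[[0,0,0],[0,0,0]]]'
python3 d.py;  python3 -m crank '[[[0,0,0.3],[0,0,0]],[[0,0,0],[0,0,0]]]'; python3 d.py; python3 - <<'E'
from rig import capture
import cv2, numpy as np
a=capture('side')['pixels'][140:270,260:420,::-1];cv2.imwrite(f'pics/side6.png',cv2.resize(a,None,fx=4.5,fy=4.5,interpolation=cv2.INTER_CUBIC))
E
```

```text
time_s: 7.05
position: [0.6399, 0.0787, 0.192]
tcp_rot: [[0.93, -0.108, 0.352], [-0.102, -0.994, -0.038], [0.354, -0.0, -0.935]]
force: [-2.6, 0.8, 3.9]
opening: 0.005
7.05 [0.6399 0.0787 0.192 ] F [-2.6  0.8  3.9] yaw -6.23 [ 0.352 -0.038 -0.935] 0.005173622888518997
time_s: 7.25
position: [0.6413, 0.0786, 0.1893]
tcp_rot: [[0.93, -0.108, 0.352], [-0.101, -0.994, -0.038], [0.354, -0.0, -0.935]]
force: [-0.6, 0.9, 5.3]
opening: 0.002
7.25 [0.6413 0.0786 0.1893] F [-0.6  0.9  5.3] yaw -6.23 [ 0.352 -0.038 -0.935] 0.0024225059676814794
```

View pics/side6.png

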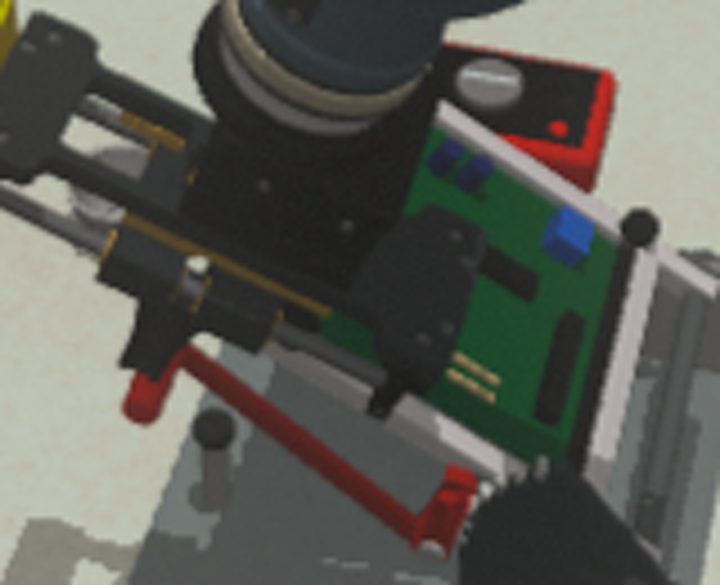

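```bash
for i in 1; do python3 -m crank '[[[0,0,0.2],[0,0,0]],[[0,0,0],[0,0,0]]]' >/dev/null; python3 d.py; python3 -m crank '[[[0,0,0.2],[0,0,0]],[[0,0,0],[0,0,0]]]'>/dev/null; python3 d.py;done; python3 - <<'E'
from rig import capture
import cv2, numpy as np
a=capture('side')['pixels'][140:270,260:420,::-1];cv2.imwrite(f'pics/side7.png',cv2.resize(a,None,fx=4.5,fy=4.5,interpolation=cv2.INTER_CUBIC))
E
```

```text
7.5 [0.6422 0.0785 0.1875] F [-0.3 -0.   5.2] yaw -6.23 [ 0.353 -0.038 -0.935] 0.0031635525044149265
7.7 [0.6431 0.0784 0.1858] F [0.4 0.3 6.2] yaw -6.23 [ 0.353 -0.038 -0.935] 0.0008774322526881055
```

View pics/side7.png

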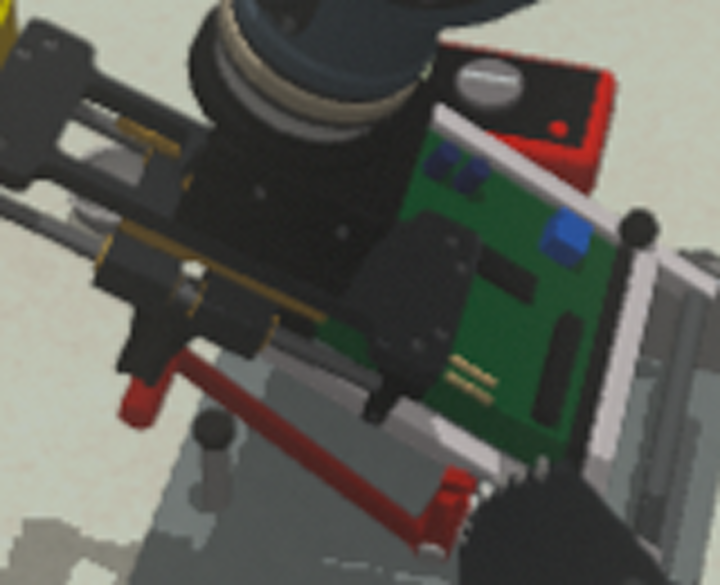

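```bash
cat > tilt.py <<'E'
import cv2,numpy as np,sys
from scipy.optimize import least_squares
from fit import *
from rig import capture
P=[0.51878671,-0.03138241,-0.10840446];TH0=.5608
def planept(uv,th,h=.007):
    f=lambda q:proj('side',S2W(P,F(th,q[0],h,q[1])))-uv
    return least_squares(f,[.1,0]).x
def measure(name):
    a0=cv2.imread('pics/side0.png');c=capture('side')['pixels'][:,:,::-1].copy();cv2.imwrite(f'pics/{name}.png',c)
    res=[]
    for (u,v) in [(388.3,191.9),(400,195),(403,190),(385,225),(367,222),(372,196),(380,205)]:
        tpl=a0[int(v)-6:int(v)+7,int(u)-6:int(u)+7];best=None
        r,y=planept(np.array([int(u),int(v)]),TH0)
        for th in np.arange(-.02,.7,.004):
            m=cv2.getRectSubPix(c,(13,13),tuple(float(z) for z in proj('side',S2W(P,F(th,r,.007,y)))))
            s=cv2.matchTemplate(m,tpl,cv2.TM_CCOEFF_NORMED)[0,0]
            if best is None or s>best[0]: best=(s,th)
        res.append((round(r,3),round(float(best[0]),2),round(float(best[1]),3)))
    return res
if __name__=='__main__':
    for r in measure(sys.argv[1]):print(r)
E
python3 tilt.py s8
```

```text
(np.float64(0.076), 0.98, 0.48)
(np.float64(0.046), 0.99, 0.476)
(np.float64(0.041), 0.99, 0.464)
(np.float64(0.062), 0.97, 0.468)
(np.float64(0.102), 0.92, 0.48)
(np.float64(0.108), 0.84, 0.484)
(np.float64(0.085), 0.98, 0.472)
```

Tilt is now about 0.476 and the pawl is estimated at about 0.13, borderline. I'll tilt the tool a bit more and lead it outwards so the force favours the pawl.

```bash
python3 -m crank '[[[0.2,0,-0.1],[0,0.12,0]],[[0.2,0,0],[0,0.12,0]],[[0,0,0.1],[0,0,0]],[[0,0,0],[0,0,0]]]'>/dev/null; python3 d.py; python3 tilt.py s9;  python3 -m crank '[[[0.1,0,0.2],[0,0,0]],[[0.1,0,0.1],[0,0,0]],[[0,0,0],[0,0,0]]]' >/dev/null; python3 d.py; python3 tilt.py s10
```

```text
8.2 [0.6472 0.0782 0.1879] F [3.1 1.1 4.2] yaw -6.21 [ 0.565 -0.061 -0.823] 0.004070062959595651
(np.float64(0.076), 0.97, 0.444)
(np.float64(0.046), 0.98, 0.436)
(np.float64(0.041), 0.99, 0.428)
(np.float64(0.062), 0.95, 0.436)
(np.float64(0.102), 0.4, 0.456)
(np.float64(0.108), 0.65, 0.444)
(np.float64(0.085), 0.96, 0.44)
8.55 [0.6488 0.0775 0.1854] F [ 1.6 -0.4  3.2] yaw -6.23 [ 0.562 -0.061 -0.825] 0.004573540086012984
(np.float64(0.076), 0.97, 0.444)
(np.float64(0.046), 0.98, 0.436)
(np.float64(0.041), 0.99, 0.428)
(np.float64(0.062), 0.95, 0.436)
(np.float64(0.102), 0.45, 0.456)
(np.float64(0.108), 0.7, 0.448)
(np.float64(0.085), 0.97, 0.436)
```

Force direction suggests that the bar now sits at the inner edge of the tip. I'll back off and re-seat: release, move inwards, then press along the bar's own path.

```bash
python3 -m crank '[[[0,0,-1],[0,0,0]],[[0,0,-1.2],[0,0,0]],[[-1,0,0],[0,-0.1,0]],[[-1.1,0,0],[0,0,0]],[[0,0,0],[0,0,0]],[[0,0,0],[0,0,0]]]'>/dev/null; python3 d.py .619,.080,.2; python3 tilt.py s11; python3 - <<'E'
import cv2
a=cv2.imread('pics/s11.png')[140:270,260:420];cv2.imwrite(f'pics/s11c.png',cv2.resize(a,None,fx=4.5,fy=4.5,interpolation=cv2.INTER_CUBIC))
E
```

```text
9.2 [0.6159 0.0812 0.1917] F [0.4 0.2 1.1] yaw -6.19 [ 0.474 -0.052 -0.879] 0.007670580520246838
.619,.080,.2 tool cm [ 0.68  0.08 -0.58]
(np.float64(0.076), 0.96, 0.444)
(np.float64(0.046), 0.98, 0.436)
(np.float64(0.041), 0.99, 0.428)
(np.float64(0.062), 0.59, 0.452)
(np.float64(0.102), 0.29, 0.012)
(np.float64(0.108), 0.23, -0.02)
(np.float64(0.085), 0.27, 0.472)
```

View pics/s11c.png

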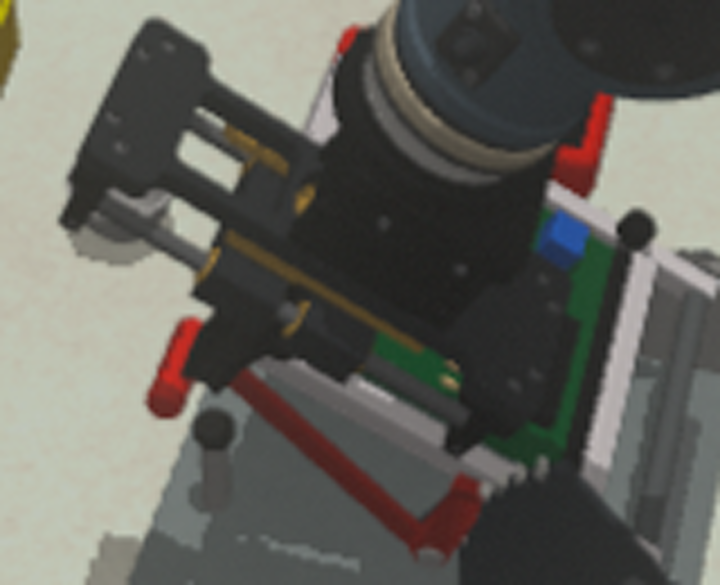

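```bash
python3 - <<'E'
from fit import *
P=[0.51878671,-0.03138241,-0.10840446]
c=lambda X:((proj('side',X)-[260,140])*4.5).round(0)
for pw in(0,.05,.1,.15):
  for y in(.1,.122,.144): print(pw,y,bar(P,.44,pw,y).round(4),c(bar(P,.44,pw,y)))
print(c(np.array([.6159,.0812,.1917])))
E
```

```text
0 0.1 [0.6248 0.0577 0.1834] [194. 330.]
0 0.122 [0.6272 0.0795 0.1834] [178. 369.]
0 0.144 [0.6295 0.1014 0.1834] [162. 409.]
0.05 0.1 [0.63   0.0571 0.1779] [182. 336.]
0.05 0.122 [0.6324 0.079  0.1779] [166. 375.]
0.05 0.144 [0.6348 0.1008 0.1779] [150. 415.]
0.1 0.1 [0.635  0.0566 0.1722] [171. 343.]
0.1 0.122 [0.6373 0.0784 0.1722] [155. 382.]
0.1 0.144 [0.6397 0.1003 0.1722] [138. 422.]
0.15 0.1 [0.6396 0.0561 0.1662] [161. 350.]
0.15 0.122 [0.642  0.0779 0.1662] [145. 389.]
0.15 0.144 [0.6444 0.0998 0.1662] [128. 429.]
[205. 362.]
```

The model agrees with the image: the bar's outer end is at about (165,400), so the pawl is about 0 and the tilt about 0.44, with the tip about 5 mm above the bar. Centring on it and pressing along its path.

```bash
python3 -m crank '[[[0.6,0,0],[0,0,0]],[[0.06,0,0.4],[0,0,0]],[[0.1,0,0.3],[0,0,0]],[[0.1,0,0.3],[0,0,0]],[[0.1,0,0.3],[0,0,0]],[[0.1,0,0.3],[0,0,0]],[[0,0,0],[0,0,0]]]'>/dev/null; python3 d.py; python3 tilt.py s12;python3 -m crank '[[[0.1,0,0.3],[0,0,0]],[[0.1,0,0.3],[0,0,0]],[[0.1,0,0.3],[0,0,0]],[[0,0,0],[0,0,0]]]'>/dev/null; python3 d.py; python3 tilt.py s13; python3 - <<'E'
import cv2
a=cv2.imread('pics/s13.png')[140:270,260:420];cv2.imwrite(f'pics/s13c.png',cv2.resize(a,None,fx=4.5,fy=4.5,interpolation=cv2.INTER_CUBIC))
E
```

```text
9.95 [0.636  0.0791 0.1842] F [ 1.  -0.2  5.6] yaw -6.22 [ 0.478 -0.052 -0.877] 0.006865091557916965
(np.float64(0.076), 0.97, 0.444)
(np.float64(0.046), 0.98, 0.436)
(np.float64(0.041), 0.99, 0.428)
(np.float64(0.062), 0.96, 0.436)
(np.float64(0.102), 0.22, 0.452)
(np.float64(0.108), 0.55, 0.448)
(np.float64(0.085), 0.75, 0.456)
10.4 [0.6415 0.0785 0.177 ] F [-0.4  0.7  4.8] yaw -6.21 [ 0.476 -0.052 -0.878] 0.008167436968883857
(np.float64(0.076), 0.97, 0.44)
(np.float64(0.046), 0.98, 0.432)
(np.float64(0.041), 0.99, 0.42)
(np.float64(0.062), 0.96, 0.428)
(np.float64(0.102), 0.34, 0.452)
(np.float64(0.108), 0.72, 0.432)
(np.float64(0.085), 0.94, 0.436)
```

View pics/s13c.png

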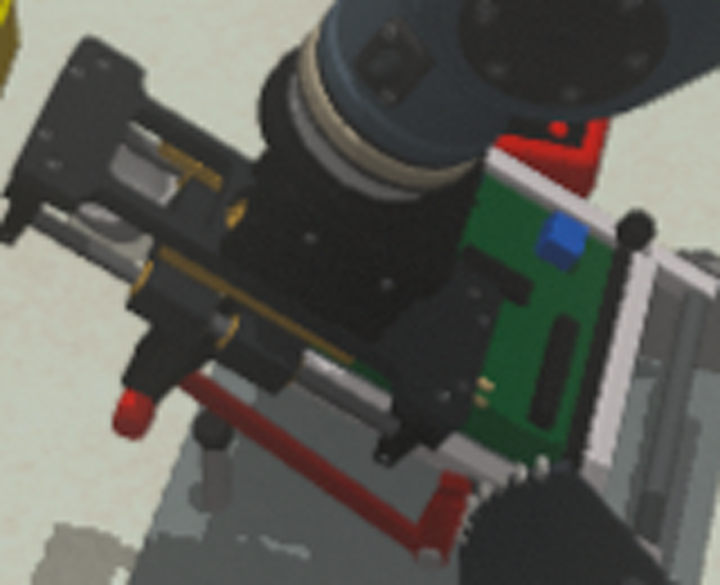

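```bash
python3 -m crank '[[[0.1,0,0.2],[0,0,0]],[[0.1,0,0.2],[0,0,0]],[[0,0,0],[0,0,0]]]'>/dev/null; python3 d.py; python3 tilt.py s14;python3 -m crank '[[[0.1,0,0.2],[0,0,0]],[[0.1,0,0.1],[0,0,0]],[[0,0,0],[0,0,0]]]'>/dev/null; python3 d.py; python3 tilt.py s15; python3 - <<'E'
import cv2
a=cv2.imread('pics/s15.png')[140:270,260:420];cv2.imwrite(f'pics/s15c.png',cv2.resize(a,None,fx=4.5,fy=4.5,interpolation=cv2.INTER_CUBIC))
E
```

```text
10.75 [0.6434 0.0782 0.1734] F [-4.8  1.1  3.6] yaw -6.2 [ 0.472 -0.052 -0.88 ] 0.009430669887854059
(np.float64(0.076), 0.96, 0.416)
(np.float64(0.046), 0.98, 0.416)
(np.float64(0.041), 0.98, 0.396)
(np.float64(0.062), 0.95, 0.404)
(np.float64(0.102), 0.45, 0.432)
(np.float64(0.108), 0.74, 0.416)
(np.float64(0.085), 0.96, 0.416)
11.1 [0.646  0.0778 0.1713] F [-5.3  0.9  2.5] yaw -6.2 [ 0.471 -0.052 -0.881] 0.00659440556281577
(np.float64(0.076), 0.95, 0.404)
(np.float64(0.046), 0.98, 0.4)
(np.float64(0.041), 0.98, 0.384)
(np.float64(0.062), 0.94, 0.392)
(np.float64(0.102), 0.49, 0.42)
(np.float64(0.108), 0.74, 0.408)
(np.float64(0.085), 0.95, 0.396)
```

View pics/s15c.png

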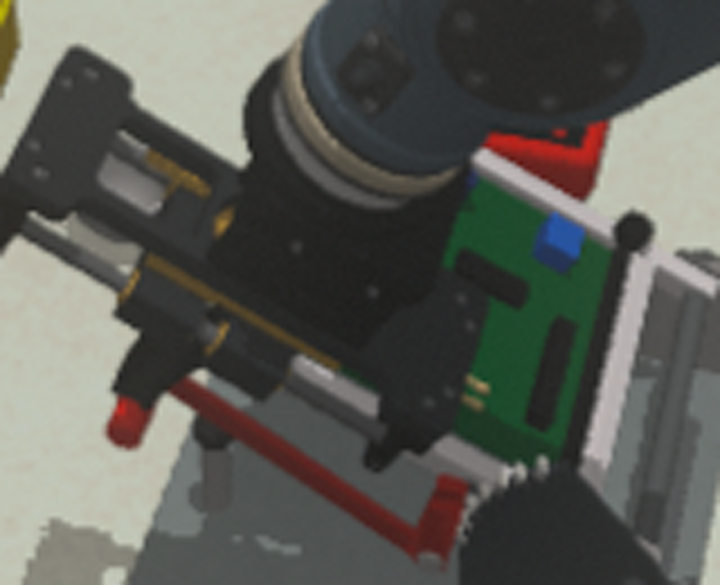

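```bash
python3 - <<'E'
from fit import *
import cv2
P=[0.51878671,-0.03138241,-0.10840446]
a=cv2.imread('pics/s15.png')[190:270,260:380];cv2.imwrite('pics/s15d.png',cv2.resize(a,None,fx=6.5,fy=6.5,interpolation=cv2.INTER_CUBIC))
c=lambda X:((proj('side',X)-[260,190])*6.5).round(0)
for th in(.38,.40,.42):
 for pw in(.06,.1,.14,.18):
  print(th,pw,'barend',c(bar(P,th,pw,.144)),'inner',c(bar(P,th,pw,.1)),'pivot',c(S2W(P,F(th,.079,-.04,.1))))
E
```

```text
0.38 0.06 barend [196. 300.] inner [243. 187.] pivot [625. 472.]
0.38 0.1 barend [184. 308.] inner [231. 195.] pivot [625. 472.]
0.38 0.14 barend [173. 317.] inner [221. 204.] pivot [625. 472.]
0.38 0.18 barend [163. 326.] inner [211. 213.] pivot [625. 472.]
0.4 0.06 barend [201. 292.] inner [248. 179.] pivot [625. 468.]
0.4 0.1 barend [189. 300.] inner [237. 187.] pivot [625. 468.]
0.4 0.14 barend [178. 309.] inner [225. 196.] pivot [625. 468.]
0.4 0.18 barend [167. 317.] inner [215. 205.] pivot [625. 468.]
0.42 0.06 barend [207. 284.] inner [254. 171.] pivot [625. 465.]
0.42 0.1 barend [194. 292.] inner [242. 179.] pivot [625. 465.]
0.42 0.14 barend [183. 300.] inner [230. 187.] pivot [625. 465.]
0.42 0.18 barend [172. 309.] inner [219. 196.] pivot [625. 465.]
```

View pics/s15d.png

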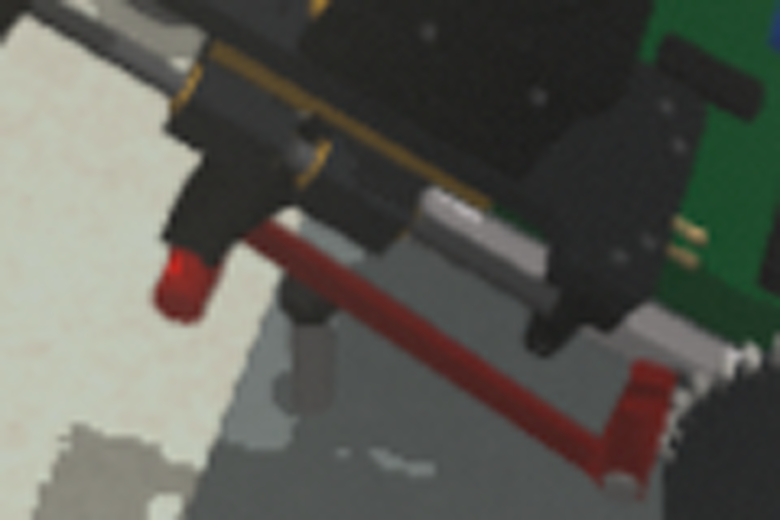

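```bash
cat > est.py <<'E'
from fit import *
P=[0.51878671,-0.03138241,-0.10840446]
def est(tcp,n,endpx,th0,bias=(0,1.0)):
    tcp=np.array(tcp);n=np.array(n)
    def f(q):
        b=bar(P,q[0],q[1]);e=(proj('side',bar(P,q[0],q[1],.144))+bias-endpx)/1.5
        return np.r_[((b-tcp)@n-.008)/.002,e,(q[0]-th0)/.012]
    r=least_squares(f,[th0,.1]);return r.x,f(r.x).round(2)
if __name__=='__main__':
    print(est([.646,.0778,.1713],[.471,-.052,-.881],[260+180/6.5,190+303/6.5],.40))
    print(est([.6159+.0,.0812,.1917],[.474,-.052,-.879],[260+163/4.5,140+402/4.5],.437))
E
python3 est.py
```

```text
(array([0.40178073, 0.12596884]), array([-0.17,  0.2 ,  0.86,  0.15]))
(array([ 0.4421345 , -0.02640518]), array([0.2 , 0.9 , 1.22, 0.43]))
```

```bash
cat >> d.py <<'E'
from est import P,bar
import numpy as np
def offs(th,pw):
    b=bar(P,th,pw);return (R.T@(b-p)*1000).round(1)
from tilt import measure
import time
m=measure('m%d'%round(s['time_s']*100))
g=[r for r in m if r[1]>.9];th=np.median([r[2] for r in g]) if g else None
print('tilt',th,len(g))
if th is not None:
    # pw from contact: offset along tool z = 8 mm
    from scipy.optimize import brentq
    f=lambda q:(R.T@(bar(P,th,q)-p))[2]-.008
    try: q=brentq(f,-.2,.4);print('pw by contact',round(q,3),'bar in tool mm',offs(th,q))
    except Exception as e: print('no',offs(th,.15))
E
python3 d.py
```

```text
11.15 [0.6462 0.0778 0.1714] F [-4.8  0.5  2.7] yaw -6.19 [ 0.471 -0.052 -0.88 ] 0.0056862350547085905
tilt 0.396 5
pw by contact 0.12 bar in tool mm [-7.9  0.3  8. ]
```

```bash
python3 -m crank '[[[0,0,0.2],[0,0,0]],[[0,0,0.2],[0,0,0]],[[0,0,0],[0,0,0]]]'>/dev/null; python3 d.py;python3 -m crank '[[[0,0,0.2],[0,-0.02,0]],[[0,0,0.2],[0,-0.02,0]],[[0,0,0],[0,0,0]]]'>/dev/null; python3 d.py
```

```text
11.5 [0.6496 0.0774 0.1688] F [-4.2 -0.2  2.2] yaw -6.2 [ 0.474 -0.052 -0.879] 0.006031573193606423
tilt 0.38 5
pw by contact 0.122 bar in tool mm [-10.1   0.3   8. ]
11.85 [0.6535 0.077  0.1666] F [-3.   0.2  3. ] yaw -6.23 [ 0.443 -0.048 -0.895] 0.0035226734230854313
tilt 0.368 5
pw by contact 0.126 bar in tool mm [-12.6   0.4   8. ]
```

The pawl is probably clear, but the bar is creeping towards the tip's inner edge (−12.6 mm of 15). I'll re-seat at this tilt, which the friction hinge holds.

```bash
python3 -m crank '[[[0,0,-1.4],[0,0,0]],[[0,0,-1.4],[0,0,0]],[[-0.9,0,0],[0,0,0]],[[-0.8,0,0],[0,0,0]],[[0,0,0],[0,0,0]],[[0,0,0],[0,0,0]]]'>/dev/null; python3 d.py
python3 - <<'E'
import cv2,glob,os
f=max(glob.glob('pics/m*.png'),key=os.path.getmtime)
a=cv2.imread(f)[140:270,260:420];cv2.imwrite(f'pics/c1.png',cv2.resize(a,None,fx=4.5,fy=4.5,interpolation=cv2.INTER_CUBIC))
E
```

```text
12.5 [0.6243 0.0803 0.183 ] F [-0.2 -0.   0.1] yaw -6.2 [ 0.44  -0.048 -0.897] 0.004229340549747472
tilt 0.366 4
pw by contact -0.064 bar in tool mm [-0.   0.5  8. ]
```

View pics/c1.png

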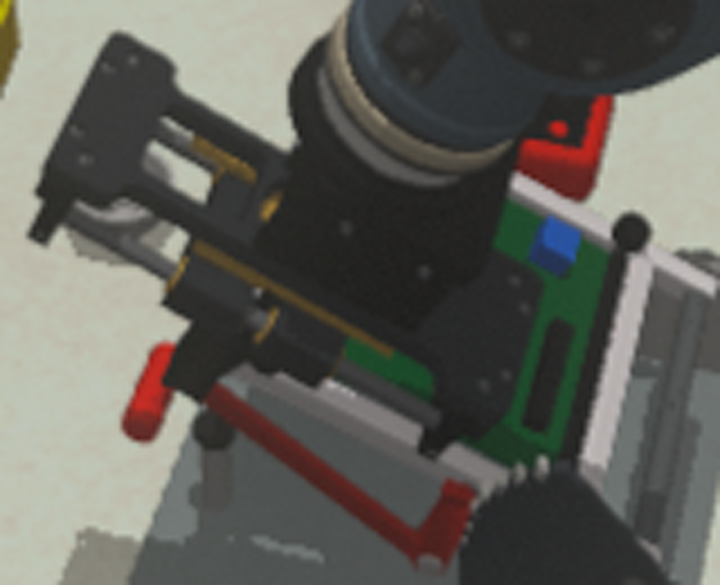

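```bash
python3 -m crank '[[[0.1,0,0.4],[0,0,0]],[[0.06,0,0.4],[0,0,0]],[[0.06,0,0.4],[0,0,0]],[[0.06,0,0.4],[0,0,0]],[[0.06,0,0.3],[0,0,0]],[[0.06,0,0.3],[0,0,0]],[[0.06,0,0.3],[0,0,0]],[[0,0,0],[0,0,0]]]'>/dev/null; python3 d.py; python3 -m crank '[[[0.1,0,0.3],[0,0,0]],[[0.1,0,0.3],[0,0,0]],[[0,0,0],[0,0,0]]]'>/dev/null; python3 d.py
```

```text
13.35 [0.6407 0.0785 0.1635] F [-0.2 -0.9  4. ] yaw -6.22 [ 0.442 -0.048 -0.896] 0.0015636023163782542
tilt 0.364 4
pw by contact 0.101 bar in tool mm [-0.3  0.5  8. ]
13.7 [0.6436 0.0782 0.158 ] F [-1.7  0.1  3.5] yaw -6.21 [ 0.439 -0.048 -0.897] 0.003327438780135029
tilt 0.34 5
pw by contact 0.106 bar in tool mm [-1.   0.4  8. ]
```

The pawl stays fully pressed when the contact force has enough outward component, and friction is ample for that. I'll add an outward lead here.

```bash
python3 -m crank '[[[0.3,0,0],[0,0,0]],[[0.2,0,0.1],[0,0,0]],[[0,0,0],[0,0,0]]]'>/dev/null; python3 d.py; python3 -m crank '[[[0.1,0,0.2],[0,0,0]],[[0,0,0],[0,0,0]]]'>/dev/null; python3 d.py;
```

```text
14.05 [0.6479 0.0778 0.1591] F [-4.3  0.5  3.5] yaw -6.21 [ 0.438 -0.048 -0.898] 0.008309677053432546
tilt 0.336 5
pw by contact 0.106 bar in tool mm [-5.4  0.5  8. ]
14.3 [0.6491 0.0776 0.1574] F [-5.5  1.7  2.7] yaw -6.21 [ 0.437 -0.048 -0.898] 0.009153863929371968
tilt 0.332 5
pw by contact 0.114 bar in tool mm [-5.7  0.5  8. ]
```

Force is now (−5.5, 2.7) N at tilt 0.33, which puts the pawl on its stop. Now I'll push the frame down along the arc in short checked steps, easing the tool tilt back.

```bash
python3 -m crank '[[[-0.05,0,0.4],[0,-0.015,0]],[[-0.05,0,0.4],[0,-0.015,0]],[[-0.05,0,0.4],[0,-0.015,0]],[[-0.05,0,0.4],[0,-0.015,0]]]'>/dev/null; python3 d.py
```

```text
14.75 [0.654  0.0772 0.1422] F [-6.3 -0.1  4. ] yaw -6.2 [ 0.382 -0.042 -0.923] 0.0034949812118097775
tilt 0.256 3
pw by contact 0.103 bar in tool mm [-6.2  0.5  8. ]
```

```bash
python3 -m crank '[[[-0.06,0,0.4],[0,-0.015,0]],[[-0.06,0,0.4],[0,-0.015,0]],[[-0.06,0,0.4],[0,-0.015,0]],[[-0.06,0,0.4],[0,-0.015,0]]]'>/dev/null; python3 d.py;  python3 -m crank '[[[-0.06,0,0.4],[0,-0.015,0]],[[-0.06,0,0.4],[0,-0.015,0]],[[-0.06,0,0.4],[0,-0.015,0]],[[-0.06,0,0.4],[0,-0.015,0]]]'>/dev/null; python3 d.py
```

```text
15.2 [0.6583 0.0766 0.1269] F [-5.3  0.3  4.6] yaw -6.2 [ 0.328 -0.036 -0.944] 0.0036480901009885926
tilt 0.16999999999999998 2
pw by contact 0.078 bar in tool mm [-7.8  0.5  8. ]
15.65 [0.6614 0.0763 0.1114] F [-4.4  0.2  5.6] yaw -6.2 [ 0.272 -0.03  -0.962] 0.0010207540211765592
tilt 0.09 2
pw by contact 0.062 bar in tool mm [-8.9  0.5  8. ]
```

```bash
python3 -m crank '[[[-0.06,0,0.4],[0,-0.015,0]],[[-0.06,0,0.4],[0,-0.015,0]],[[-0.06,0,0.4],[0,-0.015,0]],[[-0.06,0,0.4],[0,-0.015,0]]]'>/dev/null; python3 d.py
python3 - <<'E'
import cv2,glob,os
f=max(glob.glob('pics/m*.png'),key=os.path.getmtime)
a=cv2.imread(f)[160:290,260:420];cv2.imwrite(f'pics/c2.png',cv2.resize(a,None,fx=4.5,fy=4.5,interpolation=cv2.INTER_CUBIC))
E
```

```text
16.1 [0.6634 0.0761 0.0955] F [-4.6  0.7  4.1] yaw -6.2 [ 0.215 -0.023 -0.976] 0.006391581765013762
tilt None 0
```

View pics/c2.png

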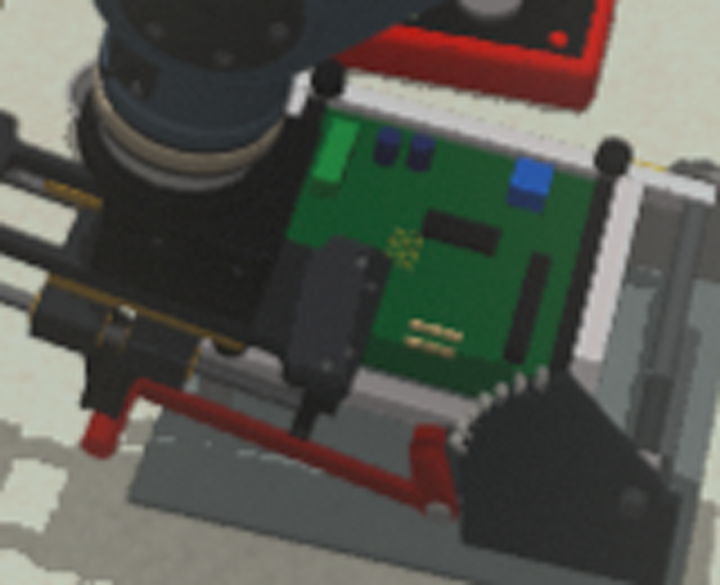

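The frame is nearly down and the pawl nose stands off the teeth (about (430,440)). Continuing.

```bash
python3 -m crank '[[[-0.05,0,0.4],[0,-0.01,0]],[[-0.05,0,0.4],[0,-0.01,0]],[[-0.05,0,0.4],[0,-0.01,0]],[[-0.03,0,0.2],[0,0,0]]]'>/dev/null; python3 d.py |head -1; python3 -m crank '[[[-0.03,0,0.3],[0,0,0]],[[-0.03,0,0.2],[0,0,0]],[[0,0,0],[0,0,0]]]'>/dev/null; python3 d.py|head -1
```

```text
16.55 [0.665  0.0759 0.0815] F [-5.3 -0.5  5.2] yaw -6.21 [ 0.187 -0.02  -0.982] 0.00819066404140643
16.9 [0.6657 0.0759 0.0766] F [-3.1  0.4  3.4] yaw -6.21 [ 0.188 -0.02  -0.982] 0.006683168462093426
```

```bash
for i in 1; do python3 -m crank '[[[0,0,0.2],[0,0,0]],[[0,0,0.2],[0,0,0]],[[0,0,0],[0,0,0]]]'>/dev/null; python3 d.py|head -1; python3 -m crank '[[[0,0,0.2],[0,0,0]],[[0,0,0],[0,0,0]]]'>/dev/null; python3 d.py|head -1; python3 -m crank '[[[0,0,0.2],[0,0,0]],[[0,0,0],[0,0,0]]]'>/dev/null; python3 d.py;done
python3 - <<'E'
import cv2,glob,os
f=max(glob.glob('pics/m*.png'),key=os.path.getmtime)
a=cv2.imread(f)[160:290,260:420];cv2.imwrite(f'pics/c3.png',cv2.resize(a,None,fx=4.5,fy=4.5,interpolation=cv2.INTER_CUBIC))
E
```

```text
17.25 [0.6668 0.0757 0.0728] F [-2.6  0.9  5.5] yaw -6.21 [ 0.189 -0.02  -0.982] 0.004591383483715841
17.5 [0.6677 0.0757 0.072 ] F [-4.8  0.4 11.8] yaw -6.21 [ 0.19  -0.021 -0.982] 0.002635771684080817
17.75 [0.6679 0.0757 0.0713] F [-7.7  0.7 17.6] yaw -6.2 [ 0.19  -0.021 -0.982] 0.00741579786431863
tilt None 0
```

View pics/c3.png

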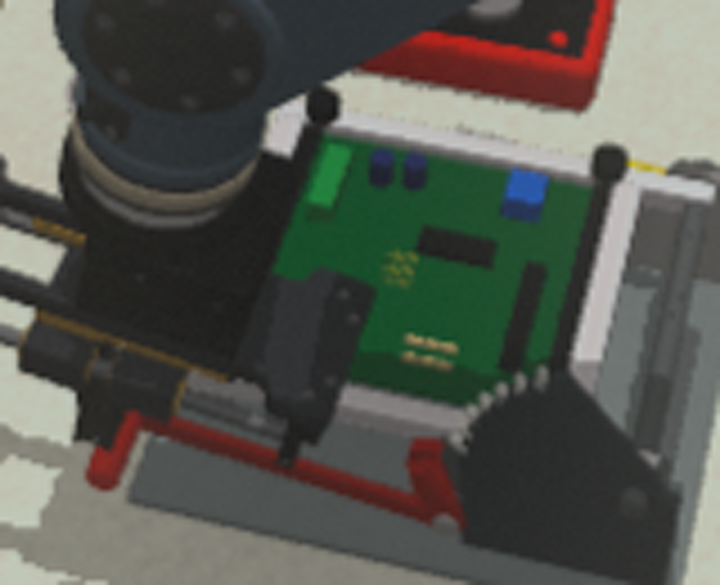

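The force rose steeply at the expected flat height (TCP z about 0.071), and the image shows the frame flat. Releasing.

```bash
python3 -m crank '[[[0,0,0],[0,0,0]],[[0,0,-0.4],[0,0,0]],[[0,0,-0.6],[0,0,0]],[[0,0,-0.8],[0,0,0]],[[0,0,-1],[0,0,0]],[[0,0,-2],[0,0,0]],[[0,0,-3],[0,0,0]],[[0,0,-4],[0,-0.1,0]],[[0,0,-4],[0,-0.08,0]],[[0,0,-3],[0,0,0]],[[0,0,0],[0,0,0]],[[0,0,0],[0,0,0]]]'; python3 d.py|head -1
python3 - <<'E'
import cv2
from rig import capture
a=capture('side')['pixels'][150:290,260:420,::-1];cv2.imwrite(f'pics/c4.png',cv2.resize(a,None,fx=4.2,fy=4.2,interpolation=cv2.INTER_CUBIC))
from fit import *
P=[0.51878671,-0.03138241,-0.10840446]
c=lambda X:((proj('side',X)-[260,150])*4.2).round(0)
for pw in(0,.18):print(pw,c(bar(P,0,pw,.144)),c(bar(P,0,pw,.1)))
for th in(0,.05):print(th,'corner',c(S2W(P,F(th,.21,.007,-.09))),c(S2W(P,F(th,.21,.007,.09))))
E
```

```text
time_s: 19.0
position: [0.6414, 0.0784, 0.2546]
tcp_rot: [[0.994, -0.108, 0.013], [-0.108, -0.994, -0.001], [0.013, -0.0, -1.0]]
force: [-0.3, 0.3, -0.8]
opening: 0.008
19.0 [0.6414 0.0784 0.2546] F [-0.3  0.3 -0.8] yaw -6.21 [ 0.013 -0.001 -1.   ] 0.007854211063947906
0 [104. 457.] [133. 386.]
0.18 [ 93. 487.] [122. 416.]
0 corner [265. 129.] [164. 382.]
0.05 corner [266. 115.] [164. 368.]
```

View pics/c4.png

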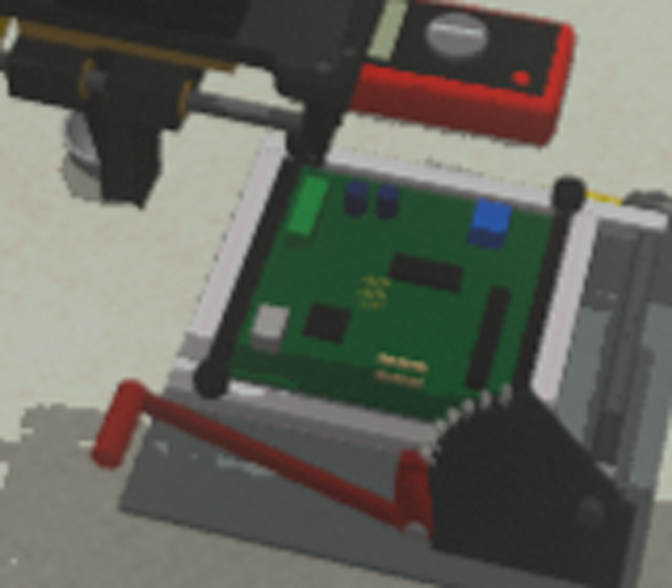

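```bash
python3 -m crank '[[[0,0,-2],[0,0,0]],[[0,0,-2],[0,0,0]],[[0,0,0],[0,0,0]],[[0,0,0],[0,0,0]],[[0,0,0],[0,0,0]]]'|head -2; python3 - <<'E'
import cv2
from rig import capture
cv2.imwrite('pics/end.png',capture('side')['pixels'][:,:,::-1])
E
```

```text
time_s: 19.6
position: [0.6396, 0.0786, 0.2917]
```

View pics/end.png

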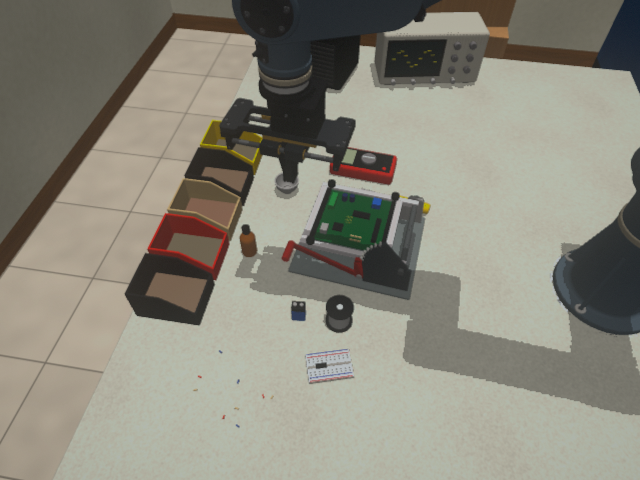

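The frame is flat, the lever bar is back up at about (287,251), the other items are where they were, and the gripper is clear.

```bash
python3 -c "
from rig import bot
print(bot.hand_in())"
```

```text
the job is handed in; nothing more can be done
None
```

I pressed the red bar with closed fingertips, pushed the frame down the arc onto its rests, released the bar and lifted clear. I handed the job in at about 19.6 s.

**Last checks:**
- **Frame:** in the side image its far corner matches tilt 0. On the way down, the vertical force rose steeply to about 18 N at the expected flat height.
- **Pawl:** the outer end of the bar matches pawl 0, so the lever has sprung back.
- **Robot and bench:** wrist force is near zero with the tip about 0.29 m up. In the side view the other items look unmoved.

**What was less certain:**
- **First press:** it dragged the bar inwards, and the frame sank by about 0.12 rad with the pawl only borderline clear. I re-seated the fingers twice, at tilts of about 0.44 and 0.37.
- **Step 1 evidence:** my image and contact estimate of the pawl angle read only 0.10 to 0.13 rad while pressed, probably biased low by 0.03 to 0.05. That the pawl was past 0.14 before tilt 0.25 rests on the contact forces. They came to more than the 4.8 N needed at the bar, held at tilts of about 0.40 and 0.33.
- **Lower tilt readings:** image tilt tracking became unreliable below about 0.2, so that stretch relied on finger height and force.

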